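Centre-punch the drill spot through the tub bracket's open hole

TASK

The angle bracket that stops the storage tub from sliding is held to the cart's steel deck by one screw; mark the drill spot for the second. Take the automatic centre punch from the tool stand, set its point down through the bracket's open hole onto the deck, and press it straight down, upright, until you feel its hidden spring snap, without leaning on it hard after that. Then put the punch back upright in the stand, fully down and let go, and leave the tub, mask, carabiner and screwdriver where they are.

Things in the scene. Friction and masses are not known exactly. Their poses are not given: they have to be found in the camera images.
- punch_mid (a point): automatic centre punch, about 140 g, a steel hand tool with a brass end cap, standing needle down in one of the two holes of the tool stand. This point: on its axis, half-way up its plain round grip, 15 mm in diameter; z runs along the tool to the cap (up when upright). The cap ends 46 mm above this point, the grip ends 35 mm below it at the collar.
- punch_nose (a point): lower end of the punch's nose (7.6 mm in diameter), on its axis, 70 mm below punch_mid. The pointed needle, 5 mm in diameter, sticks out below it along the axis by 14 to 30 mm, depending on how it was set in its collet (not measured).
- punch_hammer (a joint): hidden hammer in the punch, m: 0 at rest and while loading, jumps to 0.0025 at the snap, back to 0 with a click when lifted off. The needle yields above about 4 N, then some 2 N per mm; about 7 mm of tool travel after first touch, at 12 to 15 N, the spring snaps and the force falls at once by about 3 N; pressed on, it rises to a hard stop about 3 mm further. Never press above 20 N.
- punch: the same punch; origin on its axis, in the underside of its collar (22 mm in diameter, 5 mm thick), 40 mm below punch_mid; this face rests on the stand's top. z to the cap. Below the collar: a 13 mm barrel 16 mm long, then a cone to the nose.
- hole (a point): centre of the top edge of the bracket's open screw hole, 7 mm in diameter, right through the 4 mm thick foot of the bracket; the deck's steel lies just below it. x and y as for the bracket.
- bracket: angle bracket of galvanised plate, fixed to the deck. Origin: centre of the underside of its foot, which is 40 mm (x) by 110 mm (y) and 4 mm thick. Its upright wall, 4 mm thick and 40 mm high, runs along the foot's +x edge; the open hole is at x -4 mm, y +32 mm and the fitted pan-head screw (5 mm proud) at x -4 mm, y -32 mm.
- deck: the cart's flat galvanised top, its surface at height 0; on the bracket's -x side it is clear for at least 40 mm from the hole's centre towards the bracket's -x (the foot's edge is 16 mm from it)
- stand: black plastic tool stand, fixed to the deck: a block 56 mm (x) by 150 mm (y) and 65 mm high with two upright round holes 16 mm in diameter, right through; origin: centre of its underside
- stand_hole_a (a point): centre of the mouth of one hole, in the stand's top, 65 mm above the deck; 36 mm from the stand's middle towards its -y
- stand_hole_b (a point): centre of the mouth of the other hole, 36 mm from the stand's middle towards its +y. Of the two holes one holds the punch and one the screwdriver, either way round.
- screwdriver_mid (a point): screwdriver with a fat black handle 29 mm in diameter, standing in the other hole of the stand and ending 88 mm above the stand's top; the point is half-way up its handle
- tub_mid (a point): centre of the white plastic storage tub with a press-button lid, 134 mm (x) by 194 mm (y), 80 mm high, standing behind the bracket's upright wall on its +x side
- mask_mid (a point): centre of a teal diving mask lying lenses up, 180 mm (y) by 100 mm (x), 50 mm high
- carabiner_mid (a point): centre of an aluminium carabiner lying flat, 86 mm by 50 mm, 10 mm thick
There are look-alikes about, which are no part of the job. Leave any orange or pink look-alike of the punch alone.

How it is judged:
By the outcome, as a careful person would: the job done as asked, in the order asked, and still so for the second after the job is handed in, with the robot touching nothing.
It also fails if it takes over 67 s, if anything falls off the work surface, if the arm or the gripper's body presses on something with over 40 N, if the wrist force passes 120 N, or if a joint passes its speed limit or range.

ROBOT

A 6-joint arm with a two-finger parallel gripper is mounted at the origin on the work surface. World frame = base frame: x ahead of the robot, y to its left, z up, the work surface at z = 0. Lengths are in m, angles in degrees, forces in N, time in s.
With the tool pointing down it reaches from about 0.4 to 0.825 m from the base axis. Payload 7 kg.
Tool frame: the origin (TCP) lies midway between the tips of the shut fingers; the grasp point (between the pads) lies 19 mm behind it; z points along the fingers, y is the direction in which the jaws open and shut (so a half turn about z gives the same grasp; the last joint's range is limited). The gripper opens to 88 mm and grips with 3 to 60 N. Pads are 19 mm wide; open, the fingers measure 130 mm over their backs; the gripper's body (78 mm by 193 mm) begins 47 mm behind the grasp point.
Start: joints at [-52.821, 20.546, 0.682, 0, -70.136, -16.507], TCP at [0.238, -0.632, 0.227] pointing down, gripper open.
Joint ranges: [-176.03, 176.03], [-82.01, 121.73], [-58.28, 71.71], [-173.87, 95.51], [-174.79, -0.11], [-173.66, 173.66]. Speed limits (degrees/s): [136.94, 136.94, 172.46, 180, 180, 180].

INTERFACE

Orientations are given as [roll, pitch, yaw] about the fixed x, y, z axes, in that order (R = Rz(yaw) Ry(pitch) Rx(roll)).
In Python, from plant import get_state, capture, get_calibration, close_job, boxes_of, cut_out gives the robot as it stands.
- The arm moves only by the tool apply_moves, never from a script. Its argument "commands" is a list of rows, each an object with "grip": the closure, from 0 (fully open) to 1 (shut); "slide": the shift along the tool's x, y, z in m, a list of three; "roll": the turn about the tool's z in degrees. In form: [{"grip": grip, "slide": [x, y, z], "roll": roll}, ...]. A call has 1 to 5 rows; each row is the pose to reach, as a shift and turn from the pose commanded when the call began, along the tool's axes at that moment; what a row does not reach only later rows make up. A row lasts 1/8 s, in which the tool goes at most 62.5 mm and 10.7 degrees, less where a joint would pass 70% of its speed; a pose out of reach is approached as far as the arm can. A call with a gripper value outside its range is refused whole. The fingers move at their own pace and stop on an object; "grip_force" is the grip in N (left out, the last holds). Time passes only in rows, so rows that repeat a pose let the fingers close. It gives the time, the measured TCP pose, the force and the opening at its end, in the units of the state.
- get_state(): the state, without advancing time (a new reading comes with each control period).
- capture(name): name is "scene" or "top" or "wrist"; returns (picture, depth): 480x640x3 uint8, red, green, blue; 480x640 float32, m along the optical axis (not along the pixel's ray), 0 where there is no reading.
- get_calibration(name): a dict with "mtx" (3x3 intrinsics, pixels), "distortion" ([k1, k2, p1, p2, k3] as OpenCV has them; the pictures are not rectified), "R" (3x3) and "t" (3): a world point X has camera coordinates R X + t. Camera axes: x right, y down, z forward; pixel columns grow to the right and rows downward; lengths in m; the calibration is good to about 2 mm. A picture is of the moment at which its call begins: read the wrist's pose just before it. get_calibration takes no time and is no camera call; for the wrist camera it gives the pose at the moment of the call.
- close_job(): hands the job in, once; it reports no verdict.
Trained networks look in the newest picture that a camera, given by its name, has taken for a name from the list of things; names that differ only in an ending like _2 or _b are one class to them, and where a whole thing is asked for, a point or a joint stands for the part that bears it (a point fixed in the world has none). Each returns a list of dicts, best first, with "score" (0 to 1); they miss things now and then, are a little off and sometimes report something else, mostly with a low value. They report only what shows in the picture. A call takes as long as a camera call. They do not tell look-alikes from the thing itself.
- boxes_of(name, camera): "position" ([x, y, z] in m, in the coordinates of the camera as it stood for that picture, good to about 4 mm: the middle of the surface that is visible of it).
- cut_out(name, camera): "mask" (480x640 bool, what is visible of it).
The state is a dict: "time_s": time; "joints": joint angles; "qd": joint speeds; "joint_torque": joint torques, N m; "tcp_pos": TCP position; "eef_rot": TCP orientation; "contact_force": force on the tool from outside, world axes, zero at the start; "moment": the same for the moment, N m; "gripper_width": finger opening in m.
Only numpy, scipy, OpenCV 4.12 (cv2) and the standard library are available. Lean on these libraries where they do the work, as an engineer would, in place of code of your own. Each camera call takes 0.05 s, during which the arm holds its last target.

## Working session

There is one attempt and no reset: what is moved stays moved. The work goes in short steps, Python scripts to look and compute and a tool call to move; the robot and the scene stay as the last step left them, time stands still between calls to the robot, and variables do not carry over. Pictures are saved under pics/ and viewed, and the job is handed in when it is done.

Besides the shell and the picture viewer there is one more tool, called as name(argument=value, ...) on one line, values as JSON. apply_moves: Moves the arm, as the interface text tells. Its arguments: {"type":"object","properties":{"commands":{"type":"array"},"grip_force":{"type":"number"}},"required":["commands"]}

```bash
ls; mkdir -p pics
cat > h.py <<'E'
import numpy as np, cv2
from plant import *
def save(n,p): cv2.imwrite('pics/'+n+'.png',cv2.cvtColor(p,cv2.COLOR_RGB2BGR))
def toworld(c,p): return c['R'].T@(np.array(p)-c['t'])
def px2w(c,uv,d):
    m=np.array(c['mtx']);n=cv2.undistortPoints(np.array([[uv]],float),m,np.array(c['distortion']))[0,0]
    return toworld(c,[n[0]*d,n[1]*d,d])
def ray_z(c,uv,z):
    a=px2w(c,uv,0.0);b=px2w(c,uv,1.0);s=(z-a[2])/(b[2]-a[2]);return a+s*(b-a)
def proj(c,X):
    r=cv2.Rodrigues(np.array(c['R'],float))[0]
    return cv2.projectPoints(np.array(X,float).reshape(-1,3),r,np.array(c['t'],float),np.array(c['mtx'],float),np.array(c['distortion'],float))[0][:,0]
def cal(n):
    c=get_calibration(n);return {k:np.array(v,float) if not isinstance(v,str) else v for k,v in c.items()}
E
python3 - <<'E'
from h import *
s=get_state();print(s)
for n in ['scene','top']:
    c=cal(n);p,d=capture(n);save(n+'0',p);np.savez('pics/'+n+'0.npz',p=p,d=d)
    for k in ['punch','bracket','stand','screwdriver_mid','hole']:
        try:
            for b in boxes_of(k,n)[:4]: print(n,k,round(b['score'],2),toworld(c,b['position']).round(4),proj(c,toworld(c,b['position'])).round(0))
        except Exception as e: print(n,k,e)
print(get_state()['time_s'])
E
```

```text
pics
{'time_s': 0.0, 'joints': array([-5.28215264e+01,  2.05924612e+01,  6.34552660e-01, -1.92293089e-02,
       -7.01336480e+01, -1.65069255e+01]), 'qd': array([ 0.04750557, -0.02625679,  0.00501111,  0.04594497,  0.06264736,
       -0.0450805 ]), 'joint_torque': array([ 9.81593876e-04, -5.82720029e+01,  2.93059373e+01,  6.99721813e+00,
        6.92273868e-03, -1.37515135e-04]), 'tcp_pos': array([ 0.23809327, -0.63111578,  0.2256198 ]), 'eef_rot': array([ 1.79907080e+02, -8.68483028e-03, -1.59334994e+02]), 'contact_force': array([ 0.85113506, -0.88602473,  0.74962692]), 'moment': array([-0.00705702,  0.00952464, -0.03640816]), 'gripper_width': 0.08763663970848833}
scene punch 0.75 [ 0.5397 -0.2919  0.1105] [[177. 218.]]
scene punch 0.72 [ 0.4313 -0.0743  0.0145] [[314. 218.]]
scene punch 0.43 [ 0.3815 -0.3423  0.0147] [[174. 196.]]
scene bracket 0.58 [0.6025 0.1616 0.0044] [[453. 297.]]
scene stand 0.59 [ 0.554  -0.2637  0.0586] [[197. 247.]]
scene screwdriver_mid 0.8 [ 0.5367 -0.2184  0.1163] [[223. 215.]]
scene screwdriver_mid 0.53 [ 0.5544 -0.2586  0.0554] [[201. 249.]]
scene hole 0.89 [0.6027 0.1614 0.0061] [[453. 296.]]
top punch 0.7 [ 0.3997 -0.3411  0.0131] [[441. 317.]]
top punch 0.61 [ 0.4337 -0.0752  0.0178] [[318. 312.]]
top bracket 0.63 [0.614  0.1647 0.0098] [[205. 241.]]
top bracket 0.3 [ 0.5351 -0.2905  0.1229] [[419. 248.]]
top stand 0.85 [ 0.5243 -0.2622  0.0686] [[402. 259.]]
top screwdriver_mid 0.71 [ 0.5187 -0.2254  0.1439] [[390. 257.]]
top hole 0.61 [0.6141 0.1719 0.0061] [[202. 241.]]
0.6
```

View pics/scene0.png

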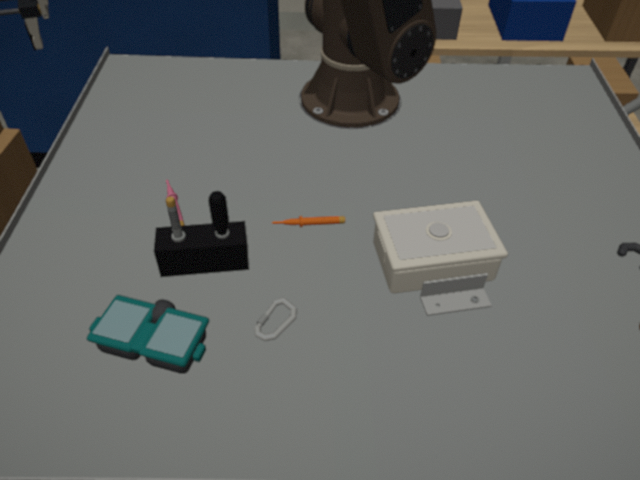

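View pics/top0.png

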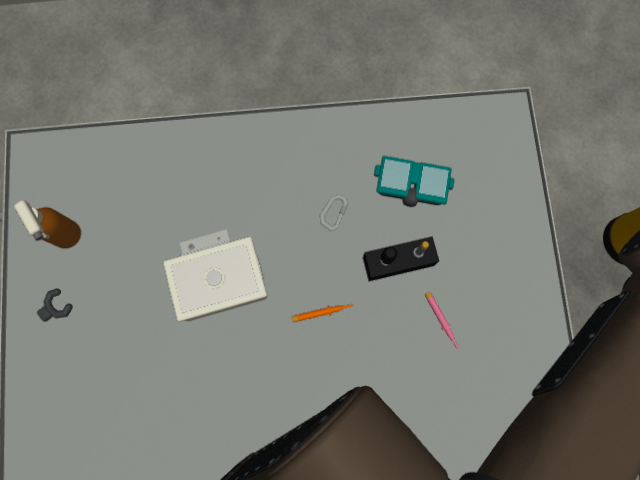

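Run:
```python
import cv2
a=cv2.imread('pics/scene0.png');cv2.imwrite('pics/crop1.png',cv2.resize(a[150:330,110:310],None,fx=3,fy=3,interpolation=2))
cv2.imwrite('pics/crop2.png',cv2.resize(a[200:400,360:560],None,fx=3,fy=3,interpolation=2))
a=cv2.imread('pics/top0.png');cv2.imwrite('pics/crop3.png',cv2.resize(a[190:310,340:480],None,fx=5,fy=5,interpolation=2))
```

```text
(no output)
```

View pics/crop1.png

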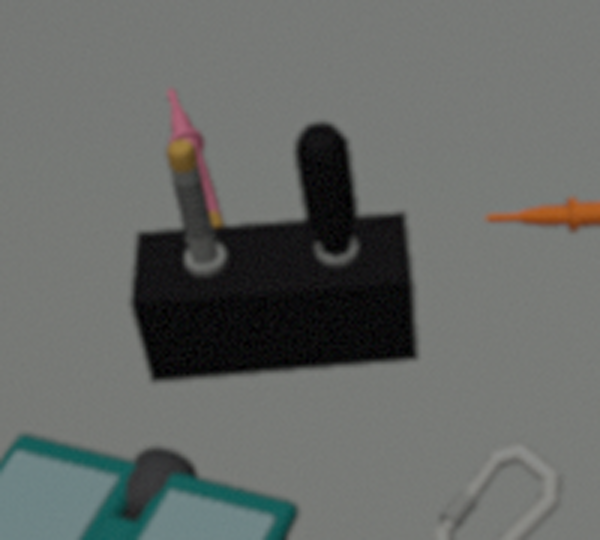

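View pics/crop2.png

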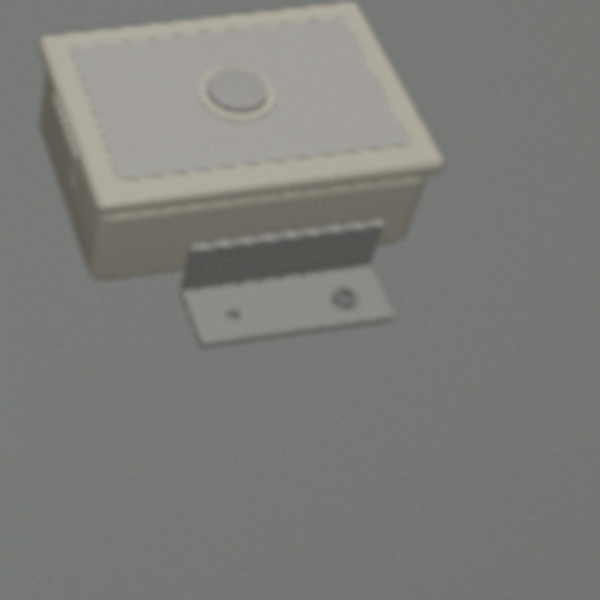

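View pics/crop3.png

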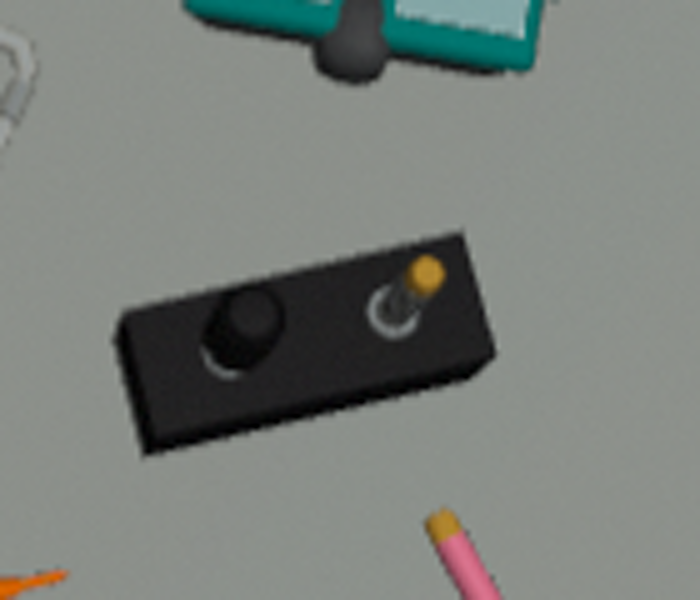

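Candidates for the punch are: the grey steel tool with a brass cap in the stand (scene 177,218 / top 421,248), a pink one lying behind it (scene 177,200 / top 441,317) and an orange one lying on the deck (scene 310,220). The steel one in the stand fits the description, and the crops confirm it. The open hole is the small one at scene (438,304), and the pan-head screw is at (475,299).

Run:
```python
from h import *
c=cal('top');s=cal('scene')
print('campos',-c['R'].T@c['t'],-s['R'].T@s['t'])
print('collar top',ray_z(c,(418.6,252),.068),'cap',ray_z(c,(425.2,244.6),.151))
print('collar scn',ray_z(s,(178.3,236),.070),'cap',ray_z(s,(170.5,199),.150))
# stand top corners in top img crop3 (5x)
for q in [(463,233),(493,353),(145,455),(118,314)]: print(ray_z(c,(340+q[0]/5,190+q[1]/5),.065))
print('scene corners')
for q in [(138,235),(404,214),(408,290),(137,302)]: print(ray_z(s,(110+q[0]/3,150+q[1]/3),.065))
print('hole',ray_z(s,(360+233/3,200+314/3),.004),'screw',ray_z(s,(360+345/3,200+297/3),.008))
for q in [(183,290),(204,345),(394,318),(376,265)]: print(ray_z(s,(360+q[0]/3,200+q[1]/3),.004))
w=cal('wrist');p,d=capture('wrist');save('w0',p);print(w, get_state()['tcp_pos'])
```

```text
campos [ 0.32543868 -0.06876198  1.26425458] [ 1.21911053 -0.0582508   0.76499617]
collar top [ 0.53662397 -0.29825062  0.068     ] cap [ 0.5356817  -0.29721467  0.151     ]
collar scn [ 0.54081398 -0.29566479  0.07      ] cap [ 0.53869886 -0.29542667  0.15      ]
[ 0.567934   -0.33287379  0.065     ]
[ 0.51495917 -0.33902702  0.065     ]
[ 0.48440485 -0.1869625   0.065     ]
[ 0.54561185 -0.18178088  0.065     ]
scene corners
[ 0.51915933 -0.33786884  0.065     ]
[ 0.49685705 -0.19119881  0.065     ]
[ 0.55667847 -0.18248574  0.065     ]
[ 0.57047805 -0.32741996  0.065     ]
hole [0.61952233 0.13493712 0.004     ] screw [0.60875578 0.19685615 0.008     ]
[0.60363098 0.10927222 0.004     ]
[0.64117802 0.11671111 0.004     ]
[0.61925438 0.2224717  0.004     ]
[0.5819731  0.21940049 0.004     ]
{'mtx': array([[379.58661204,   0.        , 316.44733281],
       [  0.        , 379.58661204, 232.07401637],
       [  0.        ,   0.        ,   1.        ]]), 'distortion': array([-0.06619439,  0.        ,  0.        ,  0.        ,  0.        ]), 'R': array([[-3.53127144e-01,  9.35575124e-01, -6.38823707e-04],
       [ 9.00433972e-01,  3.40048554e-01,  2.71266738e-01],
       [ 2.54007643e-01,  9.52164297e-02, -9.62503999e-01]]), 't': array([ 0.67476043, -0.03405151,  0.38983299])} [ 0.23825869 -0.63150426  0.22653738]
```

View pics/w0.png

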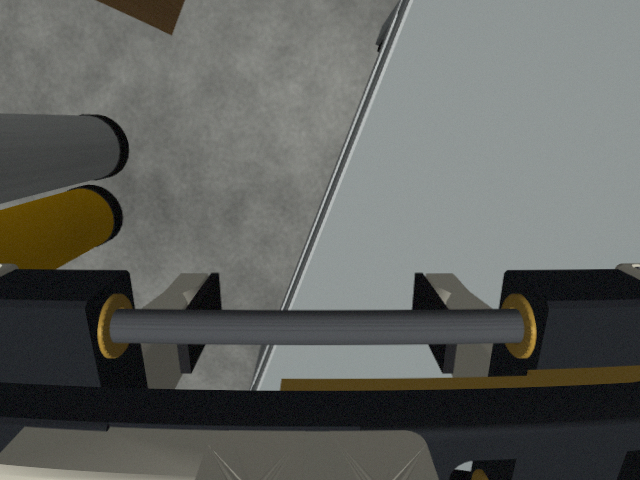

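Run:
```python
from h import *
from scipy.spatial.transform import Rotation as Ro
w=cal('wrist');st=get_state()
R=Ro.from_euler('xyz',st['eef_rot'],degrees=True).as_matrix();t=st['tcp_pos']
print('cam in tool',R.T@(-w['R'].T@w['t']-t)); print('camaxes in tool (rows)\n',(w['R']@R).round(3))
for z in [-.06,-.019,0,.05,.08,.1,.15]: print(z,proj(w,R@[0,0,z]+t).round(1))
def dl(X,y):
    print('world delta',X-t,'slide',R.T@(X-t))
dl(np.array([.50,-.30,.30]),0)
```

```text
cam in tool [ 0.0728799   0.00043982 -0.1583578 ]
camaxes in tool (rows)
 [[ 0.     1.     0.001]
 [-0.963  0.    -0.271]
 [-0.271 -0.001  0.963]]
-0.06 [[315.2 374.9]]
-0.019 [[315.6 311.6]]
0 [[315.7 291.9]]
0.05 [[315.9 255.5]]
0.08 [[316.  240.4]]
0.1 [[316.1 232.2]]
0.15 [[316.2 215.9]]
world delta [0.26174131 0.33150426 0.07346262] slide [-0.36191731  0.21776556 -0.0734464 ]
```

apply_moves(commands=[{"grip": 0,"slide": [-0.396,0.2075,-0.073],"roll": -78},{"grip": 0,"slide": [-0.396,0.2075,-0.073],"roll": -78},{"grip": 0,"slide": [-0.396,0.2075,-0.073],"roll": -78},{"grip": 0,"slide": [-0.396,0.2075,-0.073],"roll": -78},{"grip": 0,"slide": [-0.396,0.2075,-0.073],"roll": -78}])

```text
time_s: 1.27
tcp_pos: [0.4444, -0.3995, 0.2776]
eef_rot: [-180.0, -0.0, -105.3]
contact_force: [1.3, -1.1, 0.1]
gripper_width: 0.0874
```

```bash
cat >> h.py <<'E'
from scipy.spatial.transform import Rotation as Ro
def goto(X,yaw,st=None):
    st=st or get_state();R=Ro.from_euler('xyz',st['eef_rot'],degrees=True).as_matrix()
    sl=R.T@(np.array(X)-st['tcp_pos']);dy=(yaw-st['eef_rot'][2]+180)%360-180
    print('at',st['tcp_pos'].round(4),st['eef_rot'].round(2),'t',round(st['time_s'],2),'slide',sl.round(4),'roll',round(-dy,2))
def tool():
    st=get_state();return Ro.from_euler('xyz',st['eef_rot'],degrees=True).as_matrix(),st['tcp_pos']
E
python3 -c "
from h import *
goto([.535,-.297,.30],-81.5)"
```

```text
at [ 0.4444 -0.3995  0.2776] [-1.7996e+02 -1.0000e-02 -1.0526e+02] t 1.27 slide [-0.1227 -0.0604 -0.0224] roll -23.76
```

apply_moves(commands=[{"grip": 0,"slide": [-0.123,-0.06,-0.022],"roll": -23.8},{"grip": 0,"slide": [-0.123,-0.06,-0.022],"roll": -23.8},{"grip": 0,"slide": [-0.123,-0.06,-0.022],"roll": -23.8},{"grip": 0,"slide": [-0.123,-0.06,-0.022],"roll": -23.8}])

```text
time_s: 1.78
tcp_pos: [0.5348, -0.298, 0.2989]
eef_rot: [180.0, -0.0, -81.7]
contact_force: [0.3, -0.7, -0.3]
gripper_width: 0.0876
```

```bash
python3 -c "
from h import *
goto([.535,-.297,.30],-81.5)
w=cal('wrist');p,d=capture('wrist');save('w1',p)
np.savez('pics/w1.npz',p=p,d=d,R=w['R'],t=w['t'])
for k in ['punch','punch_mid','stand_hole_a']:
  for b in boxes_of(k,'wrist')[:3]: print(k,b['score'],toworld(w,b['position']).round(4))
"
```

```text
at [ 0.5348 -0.298   0.2989] [180.    -0.   -81.74] t 1.77 slide [-0.001  -0.0004 -0.0011] roll -0.24
punch 0.95 [ 0.4373 -0.0775  0.0169]
punch 0.92 [ 0.5385 -0.2986  0.1268]
punch 0.92 [ 0.4038 -0.3401  0.0173]
punch_mid 0.85 [ 0.4359 -0.0791  0.017 ]
punch_mid 0.68 [ 0.4007 -0.3357  0.012 ]
punch_mid 0.59 [ 0.5349 -0.3021  0.1277]
stand_hole_a 0.87 [ 0.5374 -0.2752  0.0684]
stand_hole_a 0.54 [ 0.5402 -0.3002  0.1266]
```

View pics/w1.png

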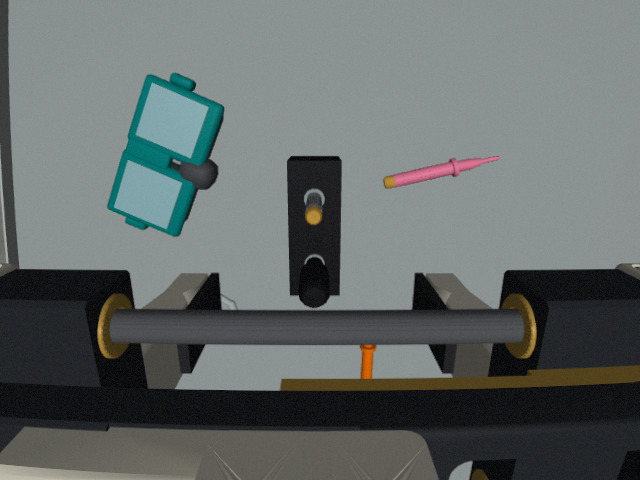

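Wrist view: the steel punch stands in the far hole with its cap at (313,216), and the screwdriver is at (313,285). The pink (440,168) and orange (367,360) look-alikes are well clear. The stand is aligned with the jaws.

```bash
python3 -c "
from h import *
f=np.load('pics/w1.npz');w=cal('wrist');p=f['p'];hsv=cv2.cvtColor(p,cv2.COLOR_RGB2HSV)
m=((hsv[...,0]>12)&(hsv[...,0]<28)&(hsv[...,1]>110)&(hsv[...,2]>60)).astype(np.uint8)
n,l,s,c=cv2.connectedComponentsWithStats(m)
for i in range(1,n):
  if s[i,4]>30: print(s[i],c[i])
cv2.imwrite('pics/crop4.png',cv2.resize(p[140:310,270:360,::-1],None,fx=4,fy=4,interpolation=2))
d=f['d'];print(d[212:222:3,308:320:3],d[150:300:20,295])
"
```

```text
[384 176  11  12 115] [389.0173913  181.60869565]
[305 206  18  19 262] [313.17557252 215.2519084 ]
[  97  294   34   65 1032] [109.62112403 326.90406977]
[504 295  33  63 899] [524.29588432 326.75973304]
[ 281  345  359   46 5085] [466.89636185 379.08711898]
[472 470  16  10  65] [479.75384615 475.69230769]
[[0.31472474 0.31391346 0.31236812 0.31308934]
 [0.31320336 0.31510913 0.31492805 0.3135194 ]
 [0.313815   0.3141995  0.3140788  0.31487638]
 [0.31600767 0.31569445 0.31686    0.31558076]] [0.44597375 0.38967478 0.39263886 0.3996912  0.40649787 0.41337678
 0.41814718 0.42533758]
```

View pics/crop4.png

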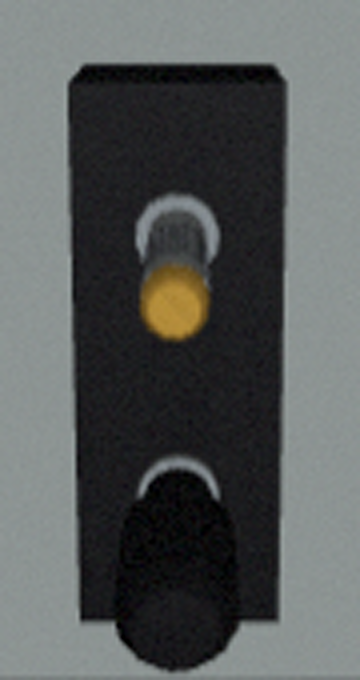

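```bash
python3 -c "
from h import *
w=cal('wrist')
C=ray_z(w,(313.6,216),.151);K=ray_z(w,(314.4,198.3),.070)
print(C,K,'zdepth cap',px2w(w,(313.6,216),.3145))
X=(C+K)/2;X[2]=0.105+0.008-0.019
goto([X[0],X[1],.22],-81.5);goto(X,-81.5)
"
```

```text
[ 0.53579576 -0.29980457  0.151     ] [ 0.53552186 -0.29953231  0.07      ] zdepth cap [ 0.53578777 -0.29973069  0.15068501]
at [ 0.5334 -0.2998  0.2988] [179.98   0.   -81.94] t 1.98 slide [ 0.0002 -0.0023  0.0788] roll -0.44
at [ 0.5334 -0.2998  0.2988] [179.98   0.   -81.94] t 1.98 slide [ 2.000e-04 -2.400e-03  2.048e-01] roll -0.44
```

```bash
python3 -c "
from h import *
for i in range(5):
  s=get_state();w=cal('wrist');print(s['tcp_pos'].round(4),s['eef_rot'].round(2),(-w['R'].T@w['t']).round(4), s['time_s']);p,d=capture('wrist')
  b=cv2.cvtColor(p,cv2.COLOR_RGB2HSV)[195:235,295:335];m=(b[...,0]>12)&(b[...,0]<28)&(b[...,1]>110)&(b[...,2]>60)
  print(np.argwhere(m).mean(0))
"
```

```text
[ 0.5334 -0.2998  0.2988] [179.98   0.   -81.94] [ 0.5436 -0.3716  0.4571] 1.975
[22.20229008 16.09541985]
[ 0.5334 -0.2998  0.2988] [179.98   0.   -81.94] [ 0.5436 -0.3716  0.4571] 2.025
[22.20229008 16.09541985]
[ 0.5334 -0.2998  0.2989] [179.99   0.   -81.93] [ 0.5436 -0.3716  0.4572] 2.075
[22.18461538 16.13076923]
[ 0.5335 -0.2997  0.2989] [180.     0.   -81.92] [ 0.5438 -0.3715  0.4572] 2.125
[22.05617978 16.44194757]
[ 0.5337 -0.2996  0.2989] [180.    0.  -81.9] [ 0.5439 -0.3714  0.4572] 2.175
[21.94776119 16.64552239]
```

```bash
python3 -c "
from h import *
w=cal('wrist');f=np.load('pics/w1.npz')
print(ray_z(w,(312.1,217.7),.151))
w['R']=f['R'];w['t']=f['t']
C=ray_z(w,(313.6,216),.151);K=ray_z(w,(314.4,198.3),.070)
print(C,K)
X=(C+K)/2
goto([X[0],X[1],.19],-81.5);goto([X[0],X[1],.094],-81.5)
"
```

```text
[ 0.53733214 -0.29782598  0.151     ]
[ 0.53730784 -0.29800917  0.151     ] [ 0.53706526 -0.29774609  0.07      ]
at [ 0.5338 -0.2995  0.2989] [180.    -0.   -81.88] t 2.23 slide [-0.0011 -0.0036  0.1089] roll -0.38
at [ 0.5338 -0.2995  0.2989] [180.    -0.   -81.88] t 2.23 slide [-0.0011 -0.0036  0.2049] roll -0.38
```

apply_moves(commands=[{"grip": 0,"slide": [-0.001,-0.003,0.05],"roll": -0.3},{"grip": 0,"slide": [-0.001,-0.003,0.1],"roll": -0.3},{"grip": 0,"slide": [-0.001,-0.003,0.1],"roll": -0.3},{"grip": 0,"slide": [-0.001,-0.003,0.1],"roll": -0.3}])

```text
time_s: 2.72
tcp_pos: [0.538, -0.2982, 0.201]
eef_rot: [-179.9, -0.1, -81.5]
contact_force: [-0.2, -0.7, 0.7]
gripper_width: 0.0877
```

```bash
python3 -c "
from h import *
w=cal('wrist');p,d=capture('wrist');save('w2',p)
b=cv2.cvtColor(p,cv2.COLOR_RGB2HSV);m=(b[...,0]>12)&(b[...,0]<28)&(b[...,1]>110)&(b[...,2]>60)
n,l,s,c=cv2.connectedComponentsWithStats(m.astype(np.uint8))
for i in range(1,n):
  if s[i,4]>30: print(s[i],c[i],ray_z(w,c[i],.149))
goto([.5372,-.2979,.094],-81.5)
"
```

```text
[405 190  15  16 194] [412.06185567 197.89175258] [ 0.48984955 -0.33933813  0.149     ]
[305 240  25  28 555] [317.39279279 253.91711712] [ 0.53768807 -0.29850695  0.149     ]
[  97  294   35   65 1095] [110.15799087 326.21187215] [ 0.66076396 -0.23058002  0.149     ]
[ 502  294   35   65 1081] [522.97779833 326.42460685] [ 0.40137827 -0.26952581  0.149     ]
[ 281  356  359   35 4854] [472.66893284 380.25339926] [ 0.42289242 -0.22620506  0.149     ]
[472 470  16  10 107] [479.         475.47663551] [ 0.3938102  -0.14473007  0.149     ]
at [ 0.5384 -0.2982  0.2015] [-1.7983e+02 -1.2000e-01 -8.1500e+01] t 2.77 slide [-0.0007  0.0014  0.1075] roll -0.0
```

View pics/w2.png

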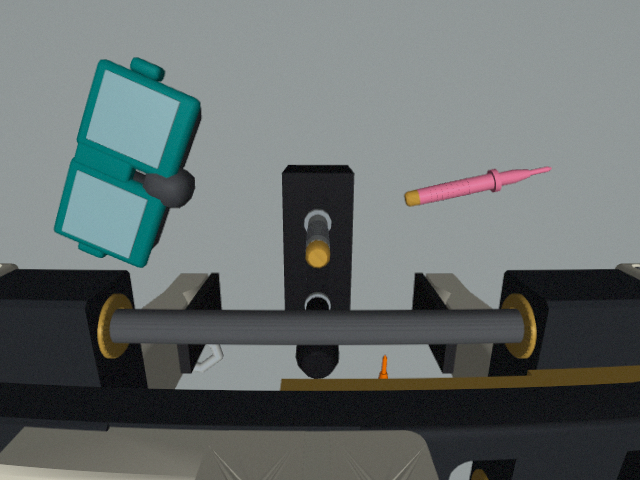

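Wrist view: the punch's cap is at (317,254), centred between the fingers. The screwdriver at (317,360) is off along the stand. Descending.

apply_moves(commands=[{"grip": 0,"slide": [0,0.0005,0.04],"roll": 0},{"grip": 0,"slide": [0,0.0005,0.08],"roll": 0},{"grip": 0,"slide": [0,0.0005,0.1],"roll": 0},{"grip": 0,"slide": [0,0.0005,0.107],"roll": 0},{"grip": 0,"slide": [0,0.0005,0.107],"roll": 0}])

```text
time_s: 3.4
tcp_pos: [0.5376, -0.2978, 0.0933]
eef_rot: [-179.9, -0.1, -81.5]
contact_force: [-0.7, 0.3, 0.3]
gripper_width: 0.0877
```

```bash
python3 -c "
from h import *
p,d=capture('wrist');save('w3',p);p,d=capture('scene');save('s3',p[130:330,80:330])
s=get_state();print(s['tcp_pos'],s['eef_rot'],s['contact_force'])
"
```

```text
[ 0.53765262 -0.29783711  0.09366745] [-1.79863352e+02 -6.83476041e-02 -8.14968839e+01] [ 0.0883338  -0.61249852 -0.40433532]
```

View pics/w3.png

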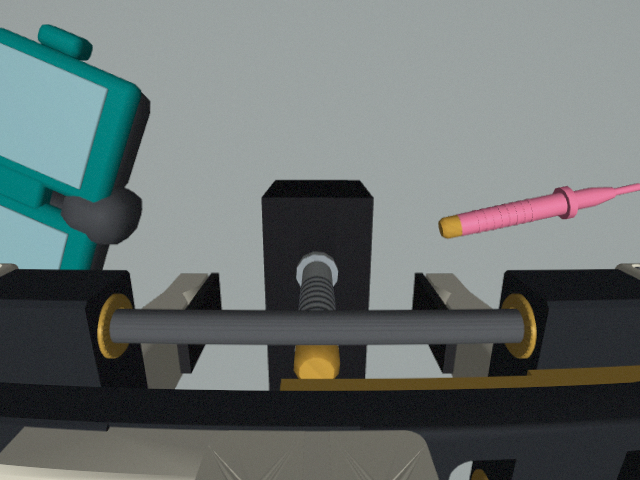

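View pics/s3.png

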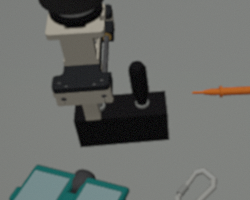

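The punch is centred between the pads, so I'm closing.

apply_moves(commands=[{"grip": 1,"slide": [0,0,0],"roll": 0},{"grip": 1,"slide": [0,0,0],"roll": 0},{"grip": 1,"slide": [0,0,0],"roll": 0},{"grip": 1,"slide": [0,0,0],"roll": 0},{"grip": 1,"slide": [0,0,0],"roll": 0}], grip_force=50)

```text
time_s: 4.12
tcp_pos: [0.5365, -0.2975, 0.0919]
eef_rot: [180.0, 0.0, -81.5]
contact_force: [1.5, 0.1, -0.1]
gripper_width: 0.0431
```

apply_moves(commands=[{"grip": 1,"slide": [0,0,0],"roll": 0},{"grip": 1,"slide": [0,0,-0.03],"roll": 0},{"grip": 1,"slide": [0,0,-0.09],"roll": 0},{"grip": 1,"slide": [0,0,-0.12],"roll": 0},{"grip": 1,"slide": [0,0,-0.12],"roll": 0}])

```text
time_s: 4.75
tcp_pos: [0.538, -0.298, 0.2152]
eef_rot: [-179.7, -0.1, -81.5]
contact_force: [-1.0, -0.1, -0.8]
gripper_width: 0.0007
```

```bash
python3 -c "
from h import *
p,d=capture('wrist');save('w4',p)
goto([.67,.144,.21],10)
"
```

```text
at [ 0.537  -0.2975  0.213 ] [-1.7987e+02 -4.0000e-02 -8.1520e+01] t 4.8 slide [-0.4171 -0.1967  0.0032] roll -91.52
```

View pics/w4.png

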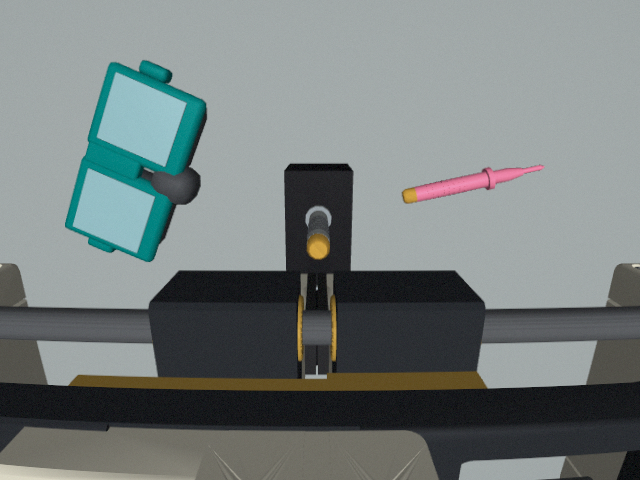

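My mistake: I lifted before the slow fingers had closed (opening 43 mm at lift-off). The punch still stands untouched, cap at (318,245). I'll reopen, go back down and wait for the fingers this time.

apply_moves(commands=[{"grip": 0,"slide": [0,0,0],"roll": 0},{"grip": 0,"slide": [0,0,0],"roll": 0},{"grip": 0,"slide": [0,0,0],"roll": 0},{"grip": 0,"slide": [0,0,0],"roll": 0},{"grip": 0,"slide": [0,0,0],"roll": 0}])

```text
time_s: 5.42
tcp_pos: [0.5365, -0.2975, 0.2118]
eef_rot: [180.0, 0.0, -81.5]
contact_force: [-0.6, 1.2, -0.8]
gripper_width: 0.0451
```

```bash
python3 -c "
from h import *
w=cal('wrist');p,d=capture('wrist');save('w5',p)
b=cv2.cvtColor(p,cv2.COLOR_RGB2HSV);m=(b[...,0]>12)&(b[...,0]<28)&(b[...,1]>110)&(b[...,2]>60);m[:,:305]=0;m[:,335:]=0;m[290:]=0
q=np.argwhere(m).mean(0)[::-1];print(q,ray_z(w,q,.149))
goto([.5372,-.2979,.094],-81.5)
"
```

```text
[315.31097561 246.85365854] [ 0.53747253 -0.29841387  0.149     ]
at [ 0.5365 -0.2975  0.2119] [179.99   0.   -81.51] t 5.47 slide [ 0.0005 -0.0006  0.1179] roll -0.01
```

apply_moves(commands=[{"grip": 0,"slide": [0,0,0],"roll": 0},{"grip": 0,"slide": [0,0,0.03],"roll": 0},{"grip": 0,"slide": [0,0,0.08],"roll": 0},{"grip": 0,"slide": [0,0,0.11],"roll": 0},{"grip": 0,"slide": [0,0,0.12],"roll": 0}])

```text
time_s: 6.1
tcp_pos: [0.5354, -0.2972, 0.0901]
eef_rot: [179.8, 0.1, -81.5]
contact_force: [0.6, -0.1, 0.6]
gripper_width: 0.0872
```

apply_moves(commands=[{"grip": 1,"slide": [0,0,0],"roll": 0},{"grip": 1,"slide": [0,0,0],"roll": 0},{"grip": 1,"slide": [0,0,0],"roll": 0},{"grip": 1,"slide": [0,0,0],"roll": 0},{"grip": 1,"slide": [0,0,0],"roll": 0}])

```text
time_s: 6.72
tcp_pos: [0.5367, -0.2975, 0.0923]
eef_rot: [-180.0, -0.0, -81.5]
contact_force: [0.1, 0.0, -0.3]
gripper_width: 0.0427
```

apply_moves(commands=[{"grip": 1,"slide": [0,0,0],"roll": 0},{"grip": 1,"slide": [0,0,0],"roll": 0},{"grip": 1,"slide": [0,0,0],"roll": 0},{"grip": 1,"slide": [0,0,0],"roll": 0},{"grip": 1,"slide": [0,0,0],"roll": 0}])

```text
time_s: 7.35
tcp_pos: [0.5365, -0.2975, 0.0918]
eef_rot: [180.0, 0.0, -81.5]
contact_force: [0.7, -0.5, -0.5]
gripper_width: 0.0143
```

apply_moves(commands=[{"grip": 1,"slide": [0,0,0],"roll": 0},{"grip": 1,"slide": [0,0,-0.02],"roll": 0},{"grip": 1,"slide": [0,0,-0.06],"roll": 0},{"grip": 1,"slide": [0,0,-0.11],"roll": 0},{"grip": 1,"slide": [0,0,-0.125],"roll": 0}])

```text
time_s: 7.98
tcp_pos: [0.5378, -0.2981, 0.2205]
eef_rot: [-179.7, -0.1, -81.5]
contact_force: [-0.1, 0.5, -0.9]
gripper_width: 0.0141
```

```bash
python3 -c "
from h import *
p,d=capture('wrist');save('w6',p)
goto([.68,.146,.21],10)
"
```

```text
at [ 0.5378 -0.2981  0.2209] [-1.7973e+02 -1.4000e-01 -8.1500e+01] t 8.03 slide [-0.4182 -0.2062  0.0109] roll -91.5
```

View pics/w6.png

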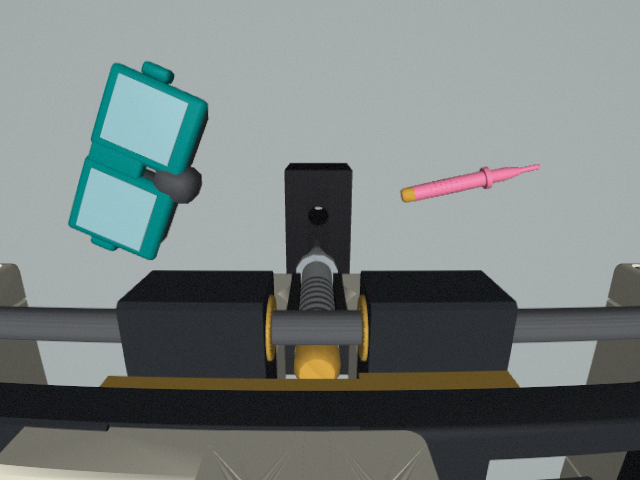

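The punch is lifted (collar at (317,262)) and its empty hole shows at (318,215). Next I'll look closely at the nose.

```bash
python3 -c "
from h import *
p=cv2.imread('pics/w6.png');cv2.imwrite('pics/c6.png',cv2.resize(p[225:285,280:355],None,fx=8,fy=8,interpolation=2))
"
```

```text
(no output)
```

View pics/c6.png

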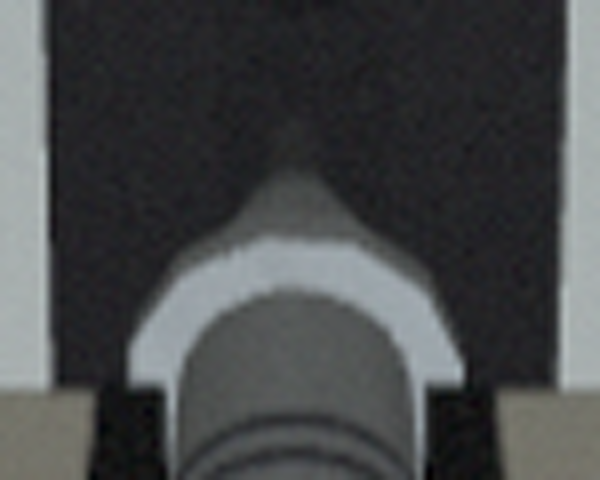

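apply_moves(commands=[{"grip": 1,"slide": [-0.418,-0.206,0.0],"roll": -91.5},{"grip": 1,"slide": [-0.418,-0.206,0.0],"roll": -91.5},{"grip": 1,"slide": [-0.418,-0.206,0.0],"roll": -91.5},{"grip": 1,"slide": [-0.418,-0.206,0.0],"roll": -91.5},{"grip": 1,"slide": [-0.418,-0.206,0.0],"roll": -91.5}])

```text
time_s: 8.65
tcp_pos: [0.6313, 0.0021, 0.2153]
eef_rot: [179.9, 0.1, -27.5]
contact_force: [1.4, -0.3, -0.7]
gripper_width: 0.0141
```

```bash
python3 -c "
from h import *
goto([.68,.146,.21],10)
"
```

```text
at [0.6313 0.0021 0.2153] [ 1.7993e+02  1.1000e-01 -2.7450e+01] t 8.65 slide [-0.0231 -0.1501  0.0051] roll -37.45
```

apply_moves(commands=[{"grip": 1,"slide": [-0.023,-0.15,0.005],"roll": -37.5},{"grip": 1,"slide": [-0.023,-0.15,0.005],"roll": -37.5},{"grip": 1,"slide": [-0.023,-0.15,0.005],"roll": -37.5},{"grip": 1,"slide": [-0.023,-0.15,0.005],"roll": -37.5},{"grip": 1,"slide": [-0.023,-0.15,0.005],"roll": -37.5}])

```text
time_s: 9.28
tcp_pos: [0.6806, 0.1438, 0.2098]
eef_rot: [180.0, 0.2, 9.7]
contact_force: [-0.9, -0.6, -1.2]
gripper_width: 0.0145
```

```bash
cat > look.py <<'E'
from h import *
import sys
n=sys.argv[1]
s=get_state();w=cal('wrist');p,d=capture('wrist');save(n,p)
np.savez('pics/'+n+'.npz',p=p,d=d,R=w['R'],t=w['t'],tcp=s['tcp_pos'],rot=s['eef_rot'])
print(s['tcp_pos'].round(4),s['eef_rot'].round(2),s['contact_force'].round(2),round(s['time_s'],2))
if len(sys.argv)>2:
    u,v,hw,f=[int(x) for x in sys.argv[2].split(',')]
    save(n+'c',cv2.resize(p[v-hw:v+hw,u-hw:u+hw],None,fx=f,fy=f,interpolation=cv2.INTER_CUBIC))
E
python3 look.py w7
```

```text
[0.6806 0.1438 0.2098] [179.97   0.18   9.69] [-0.94 -0.56 -1.19] 9.28
```

View pics/w7.png

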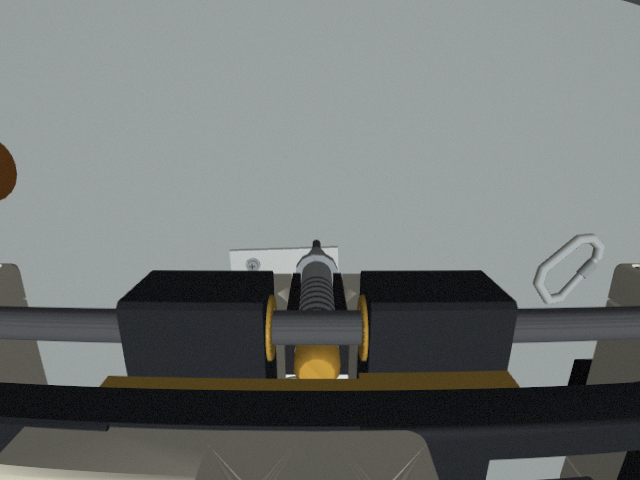

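Wrist view: the needle tip is at (317,241) and the bracket's screw head at (253,264). The open hole is hidden behind the punch, so I'm moving back over the hole.

apply_moves(commands=[{"grip": 1,"slide": [-0.06,-0.002,0],"roll": 0},{"grip": 1,"slide": [-0.06,-0.002,0.03],"roll": 0},{"grip": 1,"slide": [-0.06,-0.002,0.05],"roll": 0},{"grip": 1,"slide": [-0.06,-0.002,0.05],"roll": 0},{"grip": 1,"slide": [-0.06,-0.002,0.05],"roll": 0}])

```text
time_s: 9.95
tcp_pos: [0.6224, 0.1351, 0.1627]
eef_rot: [180.0, -0.0, 9.6]
contact_force: [0.5, 0.3, -0.3]
gripper_width: 0.0143
```

```bash
python3 look.py w8 310,220,70,8
```

```text
[0.6224 0.1351 0.1627] [ 1.7999e+02 -5.0000e-02  9.6300e+00] [ 0.5   0.29 -0.29] 9.95
```

View pics/w8.png

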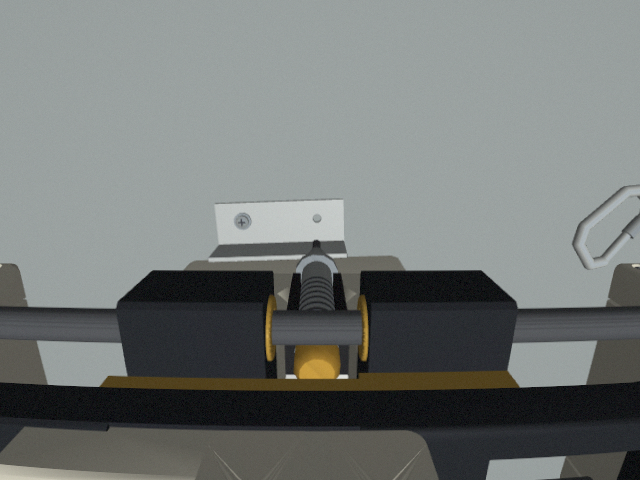

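```bash
python3 -c "
import cv2
p=cv2.imread('pics/w8.png');cv2.imwrite('pics/w8d.png',cv2.resize(p[180:265,265:365],None,fx=7,fy=7,interpolation=2))"
```

```text
(no output)
```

View pics/w8d.png

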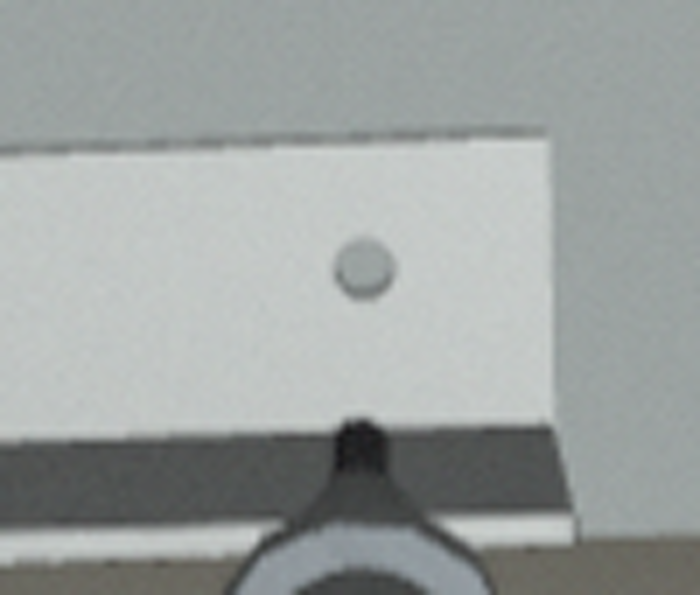

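Crop: the open hole centre is at (317.1,218.1) and the needle tip at (316.6,240.3).

```bash
python3 -c "
from h import *
f=np.load('pics/w8.npz');w=cal('wrist');w['R']=f['R'];w['t']=f['t']
H=ray_z(w,(317.1,218.1),.004);print(H)
R=Ro.from_euler('xyz',f['rot'],degrees=True).as_matrix()
for z in [.075,.08,.085]: print(z,proj(w,R@[0,0,z]+f['tcp']))
for u in [(265,180+150/7),(265+548/7,180+130/7)]: print(ray_z(w,u,.004))
S=ray_z(w,(243,221),.009);v=H-S;print(np.degrees(np.arctan2(v[1],v[0]))+90, np.linalg.norm(v[:2]))
goto([H[0],H[1],.105],10)
"
```

```text
[0.61909925 0.13425745 0.004     ]
0.075 [[316.96628043 243.24858608]]
0.08 [[316.95231666 240.97348716]]
0.085 [[316.93887942 238.78450344]]
[0.62606645 0.18033814 0.004     ]
[0.63958254 0.11524128 0.004     ]
10.808546882988196 0.06291906595406888
at [0.6226 0.1353 0.1629] [-1.7999e+02 -8.0000e-02  9.6400e+00] t 10.0 slide [-0.0037  0.0004  0.0579] roll -0.36
```

apply_moves(commands=[{"grip": 1,"slide": [-0.0035,0.0005,0.03],"roll": -1},{"grip": 1,"slide": [-0.0035,0.0005,0.05],"roll": -1},{"grip": 1,"slide": [-0.0035,0.0005,0.058],"roll": -1},{"grip": 1,"slide": [-0.0035,0.0005,0.058],"roll": -1},{"grip": 1,"slide": [-0.0035,0.0005,0.058],"roll": -1}])

```text
time_s: 10.62
tcp_pos: [0.6194, 0.1346, 0.1051]
eef_rot: [-180.0, -0.1, 10.7]
contact_force: [-0.1, -1.0, -1.0]
gripper_width: 0.0143
```

```bash
python3 look.py w9 316,230,45,8
```

```text
[0.6194 0.1346 0.1051] [-1.7998e+02 -1.0000e-01  1.0700e+01] [-0.06 -1.05 -0.99] 10.62
```

View pics/w9c.png

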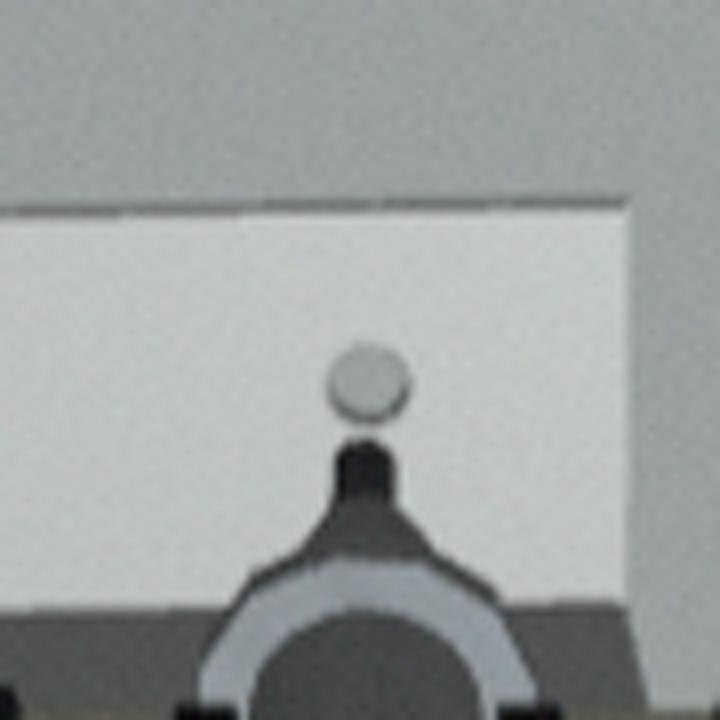

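Crop: the hole is at (317.1,232.9) and the needle's visible end at (316.5,240), so it is laterally about 0.3 mm short of the hole. The tip itself is hidden by the needle's own shoulder. I'll find the needle length with a light touch on the clear deck 28 mm off the hole.

apply_moves(commands=[{"grip": 1,"slide": [0.028,0.0,0.0],"roll": 0},{"grip": 1,"slide": [0.028,0.0,0.0],"roll": 0},{"grip": 1,"slide": [0.028,0.0,0.01],"roll": 0},{"grip": 1,"slide": [0.028,0.0,0.016],"roll": 0},{"grip": 1,"slide": [0.028,0.0,0.018],"roll": 0}])

```text
time_s: 11.3
tcp_pos: [0.6454, 0.1393, 0.0852]
eef_rot: [180.0, 0.1, 10.7]
contact_force: [0.0, 0.6, -1.2]
gripper_width: 0.0145
```

```bash
python3 look.py w10 316,230,45,8
```

```text
[0.6454 0.1393 0.0852] [1.7998e+02 7.0000e-02 1.0710e+01] [ 0.    0.64 -1.19] 11.3
```

View pics/w10c.png

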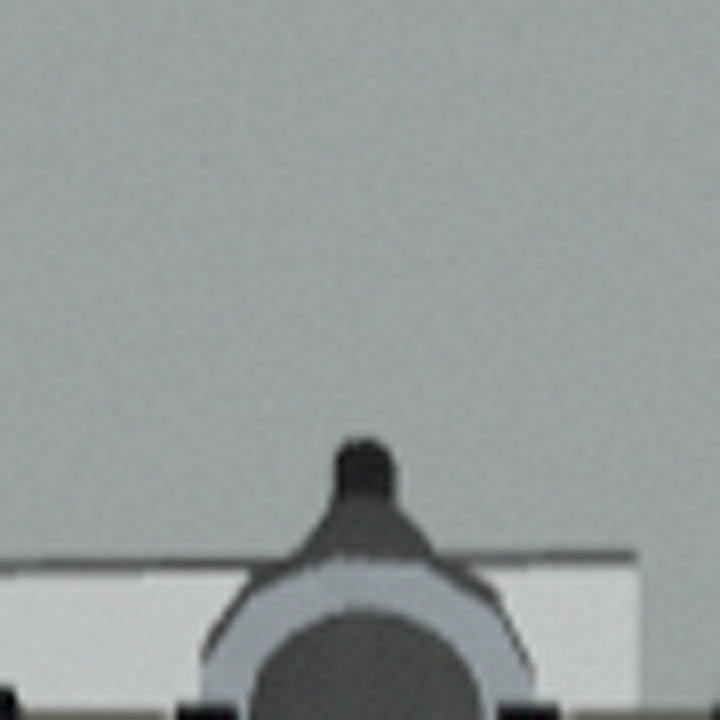

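apply_moves(commands=[{"grip": 1,"slide": [0,0,0.001],"roll": 0},{"grip": 1,"slide": [0,0,0.002],"roll": 0},{"grip": 1,"slide": [0,0,0.002],"roll": 0}])

```text
time_s: 11.72
tcp_pos: [0.6461, 0.1395, 0.084]
eef_rot: [-180.0, -0.0, 10.7]
contact_force: [-0.6, 0.9, -0.6]
gripper_width: 0.0144
```

apply_moves(commands=[{"grip": 1,"slide": [0,0,0.001],"roll": 0},{"grip": 1,"slide": [0,0,0.002],"roll": 0},{"grip": 1,"slide": [0,0,0.002],"roll": 0}])

```text
time_s: 12.1
tcp_pos: [0.646, 0.1395, 0.0818]
eef_rot: [180.0, 0.0, 10.7]
contact_force: [0.6, -0.4, -1.8]
gripper_width: 0.0142
```

apply_moves(commands=[{"grip": 1,"slide": [0,0,0.001],"roll": 0},{"grip": 1,"slide": [0,0,0.001],"roll": 0}])

```text
time_s: 12.35
tcp_pos: [0.646, 0.1395, 0.0808]
eef_rot: [180.0, 0.0, 10.7]
contact_force: [-0.3, 0.2, -0.3]
gripper_width: 0.0142
```

apply_moves(commands=[{"grip": 1,"slide": [0,0,0.001],"roll": 0},{"grip": 1,"slide": [0,0,0.001],"roll": 0}])

```text
time_s: 12.6
tcp_pos: [0.646, 0.1395, 0.0798]
eef_rot: [180.0, 0.0, 10.7]
contact_force: [0.6, 0.1, -0.6]
gripper_width: 0.0142
```

apply_moves(commands=[{"grip": 1,"slide": [0,0,0.001],"roll": 0},{"grip": 1,"slide": [0,0,0.001],"roll": 0}])

```text
time_s: 12.85
tcp_pos: [0.6462, 0.1395, 0.0789]
eef_rot: [180.0, -0.0, 10.7]
contact_force: [0.9, -0.2, -0.9]
gripper_width: 0.014
```

apply_moves(commands=[{"grip": 1,"slide": [0,0,0.001],"roll": 0},{"grip": 1,"slide": [0,0,0.001],"roll": 0}])

```text
time_s: 13.1
tcp_pos: [0.6463, 0.1396, 0.0782]
eef_rot: [-180.0, -0.0, 10.7]
contact_force: [0.5, 0.7, 1.8]
gripper_width: 0.014
```

apply_moves(commands=[{"grip": 1,"slide": [0,0,0.0005],"roll": 0},{"grip": 1,"slide": [0,0,0.0005],"roll": 0}])

```text
time_s: 13.35
tcp_pos: [0.6463, 0.1396, 0.0778]
eef_rot: [-180.0, -0.0, 10.7]
contact_force: [-0.0, -1.0, 3.8]
gripper_width: 0.0143
```

```bash
python3 look.py w11 316,230,45,8;python3 look.py w11b
```

```text
[0.6463 0.1396 0.0778] [-1.800e+02 -4.000e-02  1.071e+01] [-0.01 -0.99  3.82] 13.35
[0.6463 0.1396 0.0778] [-1.800e+02 -4.000e-02  1.071e+01] [-0.58 -1.04  3.63] 13.4
```

```bash
python3 -c "
from h import *
f=np.load('pics/w11.npz');w=cal('wrist');w['R']=f['R'];w['t']=f['t'];R=Ro.from_euler('xyz',f['rot'],degrees=True).as_matrix();T=f['tcp']
def P(x,y,z): return ((proj(w,R@[x,y,z]+T)[0]-[271,185])*8).round(1)
print('tip',P(0,0,.0784))
for L in [2,4,6]: print(L,P(.0025,0,.0784-L/1e3),P(0,.0025,.0784-L/1e3),P(0,-.0025,.0784-L/1e3))
print('nose',P(.0038,0,.059),P(0,-.0038,.059),P(0,.0038,.059)); print('collar bottom',P(.011,0,.029),'top',P(.011,0,.024),P(0,.011,.024),P(0,-.011,.024))
print('px/mm',P(.001,0,.0784)-P(0,0,.0784))
p=f['p'];save('w11c',cv2.resize(p[225:265,296:336],None,fx=16,fy=16,interpolation=cv2.INTER_CUBIC))
"
```

```text
tip [367.4 453.5]
2 [367.5 431.2] [398.3 460.8] [336.6 460.8]
4 [367.5 438.4] [398.6 468.2] [336.4 468.2]
6 [367.6 445.7] [398.9 475.7] [336.2 475.7]
nose [367.9 481.3] [317.5 529.4] [418.2 529.4]
collar bottom [368.8 515.9] top [369.  540.7] [539.8 702.6] [198.  702.7]
px/mm [  0.  -11.7]
```

View pics/w11c.png

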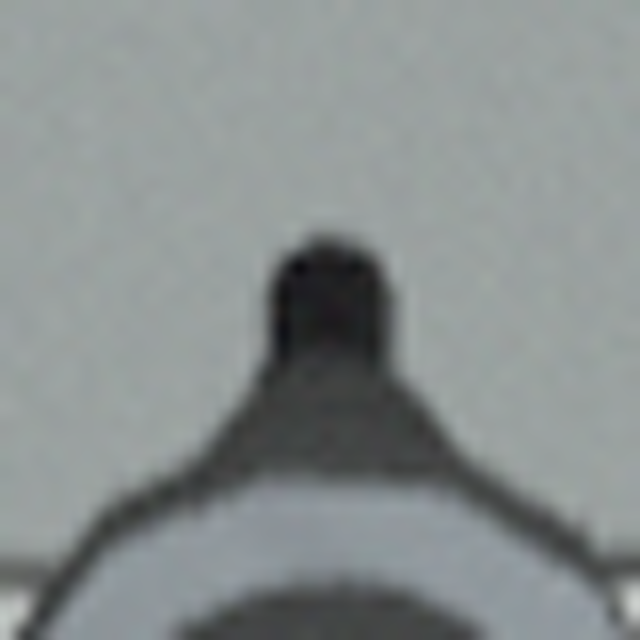

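apply_moves(commands=[{"grip": 1,"slide": [0,0,-0.012],"roll": 0},{"grip": 1,"slide": [0,0,-0.012],"roll": 0},{"grip": 1,"slide": [-0.0272,0.0004,-0.012],"roll": 0},{"grip": 1,"slide": [-0.0272,0.0004,-0.012],"roll": 0},{"grip": 1,"slide": [-0.0272,0.0004,-0.012],"roll": 0}])

```text
time_s: 14.08
tcp_pos: [0.6198, 0.1342, 0.0896]
eef_rot: [-180.0, -0.0, 10.7]
contact_force: [0.2, -0.6, -1.9]
gripper_width: 0.0141
```

apply_moves(commands=[{"grip": 1,"slide": [0,0,0],"roll": 0},{"grip": 1,"slide": [0,0,0],"roll": 0},{"grip": 1,"slide": [0,0,0],"roll": 0}])

```text
time_s: 14.45
tcp_pos: [0.6196, 0.1341, 0.0893]
eef_rot: [180.0, 0.0, 10.7]
contact_force: [-0.3, -0.6, -2.1]
gripper_width: 0.0145
```

```bash
python3 look.py w12
cat > al.py <<'E'
from h import *
import sys
f=np.load('pics/'+sys.argv[1]+'.npz');w=cal('wrist');w['R']=f['R'];w['t']=f['t'];R=Ro.from_euler('xyz',f['rot'],degrees=True).as_matrix();T=f['tcp']
o=np.array([296,215])
print('hole expected (crop16)',(proj(w,R@[0,-.00025,T[2]-.004]+T)[0]-o)*16+8)
print('tip (crop16)',(proj(w,R@[0,-.00025,.0784]+T)[0]-o)*16+8)
save(sys.argv[1]+'c',cv2.resize(f['p'][215:253,296:336],None,fx=16,fy=16,interpolation=cv2.INTER_CUBIC))
E
python3 al.py w12;python3 al.py w9
```

```text
[0.6196 0.1341 0.0893] [1.800e+02 1.000e-02 1.069e+01] [-0.32 -0.56 -2.12] 14.45
hole expected (crop16) [336.78319214 387.05037153]
tip (crop16) [336.9214448  435.29816644]
hole expected (crop16) [337.09894962 284.10183785]
tip (crop16) [337.57825456 435.01530332]
```

View pics/w12c.png

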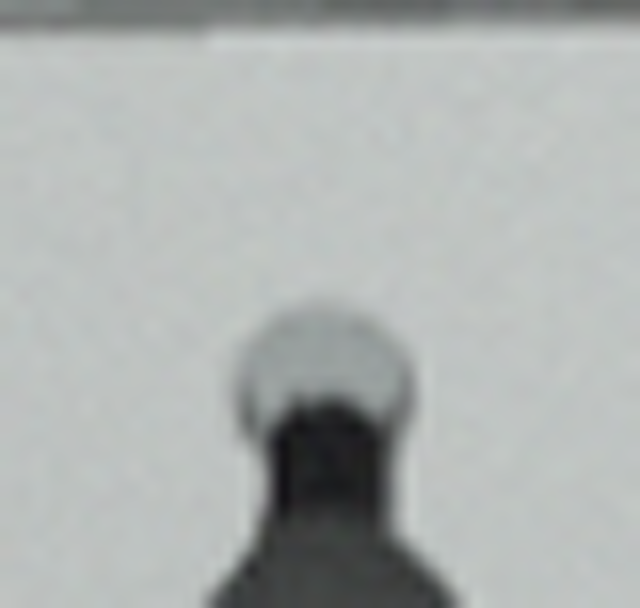

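Crop: the hole spans x 238–415 and is centred near (326,383). The needle is centred at x=329 and overlaps the lower part of the hole, as parallax predicts. It is aligned to about 0.3 mm, so I'm descending in small steps.

apply_moves(commands=[{"grip": 1,"slide": [0,0,0.002],"roll": 0},{"grip": 1,"slide": [0,0,0.004],"roll": 0},{"grip": 1,"slide": [0,0,0.0055],"roll": 0},{"grip": 1,"slide": [0,0,0.0055],"roll": 0}])

```text
time_s: 15.0
tcp_pos: [0.6193, 0.134, 0.0837]
eef_rot: [180.0, 0.0, 10.7]
contact_force: [0.2, -0.2, -1.4]
gripper_width: 0.0144
```

```bash
python3 look.py w13;python3 al.py w13
```

```text
[0.6193 0.134  0.0837] [1.7999e+02 2.0000e-02 1.0700e+01] [ 0.15 -0.18 -1.35] 15.0
hole expected (crop16) [336.77550605 426.07311981]
tip (crop16) [336.80127249 435.4893772 ]
```

View pics/w13c.png

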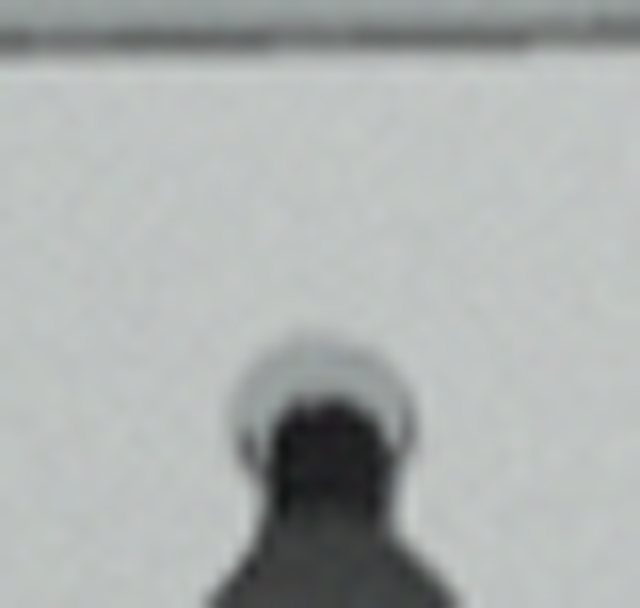

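apply_moves(commands=[{"grip": 1,"slide": [0,0,0.001],"roll": 0},{"grip": 1,"slide": [0,0,0.002],"roll": 0},{"grip": 1,"slide": [0,0,0.003],"roll": 0},{"grip": 1,"slide": [0,0,0.003],"roll": 0}])

```text
time_s: 15.55
tcp_pos: [0.6194, 0.1341, 0.0808]
eef_rot: [180.0, 0.0, 10.7]
contact_force: [0.1, -0.3, -1.2]
gripper_width: 0.0139
```

```bash
python3 look.py w14;python3 al.py w14
```

```text
[0.6194 0.1341 0.0808] [1.80e+02 1.00e-02 1.07e+01] [ 0.1  -0.26 -1.17] 15.55
hole expected (crop16) [336.53943597 446.4808002 ]
tip (crop16) [336.50916274 434.82480556]
```

View pics/w14c.png

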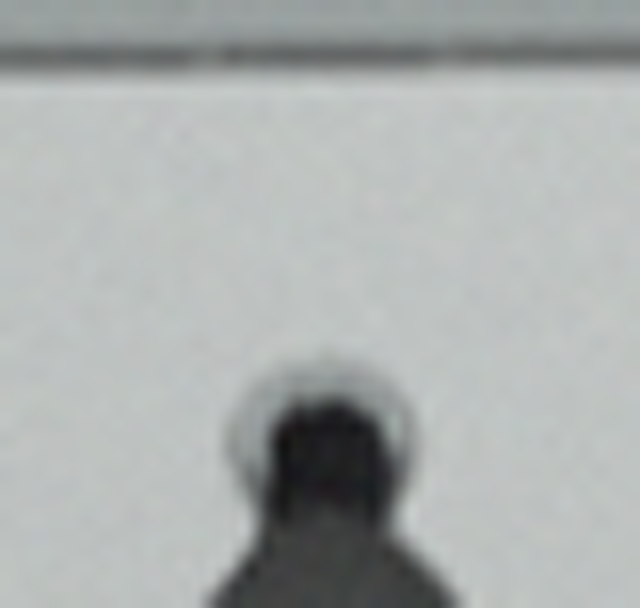

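The needle has passed 1.6 mm below the foot's top with no force, so it is inside the hole (rim visible all round, needle at (329,400+)). On to the deck.

apply_moves(commands=[{"grip": 1,"slide": [0,0,0.001],"roll": 0},{"grip": 1,"slide": [0,0,0.002],"roll": 0},{"grip": 1,"slide": [0,0,0.002],"roll": 0}])

```text
time_s: 15.98
tcp_pos: [0.6195, 0.1341, 0.0789]
eef_rot: [180.0, 0.0, 10.7]
contact_force: [-0.2, 0.5, -1.3]
gripper_width: 0.0145
```

apply_moves(commands=[{"grip": 1,"slide": [0,0,0.001],"roll": 0},{"grip": 1,"slide": [0,0,0.001],"roll": 0}])

```text
time_s: 16.23
tcp_pos: [0.6196, 0.1341, 0.0782]
eef_rot: [180.0, -0.0, 10.7]
contact_force: [-0.6, -0.7, 1.6]
gripper_width: 0.0144
```

```bash
python3 look.py w15;python3 al.py w15
```

```text
[0.6196 0.1341 0.0782] [ 1.800e+02 -3.000e-02  1.071e+01] [-0.58 -0.72  1.59] 16.23
hole expected (crop16) [336.61372201 465.99903607]
tip (crop16) [336.53359425 435.21042098]
```

View pics/w15c.png

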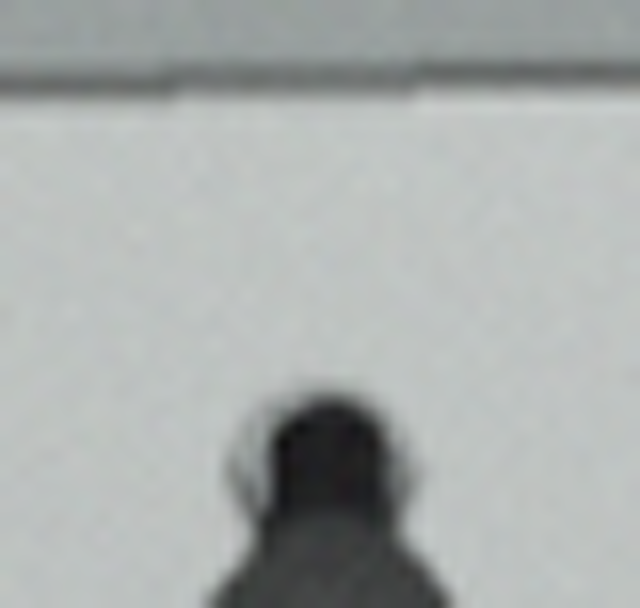

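Touch on the deck is at TCP z 0.0782, the same height as the reference touch. Now pressing.

apply_moves(commands=[{"grip": 1,"slide": [0,0,0.001],"roll": 0},{"grip": 1,"slide": [0,0,0.002],"roll": 0},{"grip": 1,"slide": [0,0,0.003],"roll": 0},{"grip": 1,"slide": [0,0,0.003],"roll": 0}])

```text
time_s: 16.77
tcp_pos: [0.6199, 0.1342, 0.0756]
eef_rot: [180.0, -0.1, 10.7]
contact_force: [-1.5, -0.1, 6.4]
gripper_width: 0.0139
```

apply_moves(commands=[{"grip": 1,"slide": [0,0,0.001],"roll": 0},{"grip": 1,"slide": [0,0,0.001],"roll": 0}])

```text
time_s: 17.02
tcp_pos: [0.62, 0.1342, 0.0748]
eef_rot: [180.0, -0.1, 10.7]
contact_force: [-1.6, -0.2, 7.5]
gripper_width: 0.0143
```

apply_moves(commands=[{"grip": 1,"slide": [0,0,0.001],"roll": 0},{"grip": 1,"slide": [0,0,0.001],"roll": 0}])

```text
time_s: 17.27
tcp_pos: [0.6201, 0.1342, 0.0741]
eef_rot: [180.0, -0.1, 10.7]
contact_force: [-1.5, -1.3, 9.9]
gripper_width: 0.0143
```

apply_moves(commands=[{"grip": 1,"slide": [-0.0003,0,0.001],"roll": 0},{"grip": 1,"slide": [-0.0004,0,0.001],"roll": 0}])

```text
time_s: 17.52
tcp_pos: [0.62, 0.1342, 0.0734]
eef_rot: [-180.0, -0.1, 10.7]
contact_force: [-1.5, -0.1, 10.9]
gripper_width: 0.0142
```

apply_moves(commands=[{"grip": 1,"slide": [0,0,0.0005],"roll": 0},{"grip": 1,"slide": [0,0,0.0005],"roll": 0}])

```text
time_s: 17.77
tcp_pos: [0.6201, 0.1342, 0.073]
eef_rot: [180.0, -0.1, 10.7]
contact_force: [-3.0, -0.6, 11.7]
gripper_width: 0.014
```

apply_moves(commands=[{"grip": 1,"slide": [-0.0003,0,0.0005],"roll": 0},{"grip": 1,"slide": [-0.0003,0,0.0005],"roll": 0}])

```text
time_s: 18.02
tcp_pos: [0.62, 0.1342, 0.0727]
eef_rot: [-180.0, -0.2, 10.7]
contact_force: [-1.8, -0.7, 11.8]
gripper_width: 0.0144
```

apply_moves(commands=[{"grip": 1,"slide": [0,0,0.0005],"roll": 0},{"grip": 1,"slide": [0,0,0.0005],"roll": 0}])

```text
time_s: 18.27
tcp_pos: [0.62, 0.1342, 0.0723]
eef_rot: [180.0, -0.2, 10.7]
contact_force: [-1.7, -0.0, 13.6]
gripper_width: 0.014
```

apply_moves(commands=[{"grip": 1,"slide": [0,0,0.0005],"roll": 0},{"grip": 1,"slide": [0,0,0.0005],"roll": 0}])

```text
time_s: 18.52
tcp_pos: [0.6197, 0.1342, 0.0714]
eef_rot: [-180.0, -0.1, 10.7]
contact_force: [-1.2, -0.0, 10.0]
gripper_width: 0.0143
```

apply_moves(commands=[{"grip": 1,"slide": [0,0,0.0005],"roll": 0},{"grip": 1,"slide": [0,0,0.0005],"roll": 0}])

```text
time_s: 18.77
tcp_pos: [0.6198, 0.1342, 0.071]
eef_rot: [-180.0, -0.1, 10.7]
contact_force: [-1.5, -0.3, 11.1]
gripper_width: 0.0141
```

The snap showed as a force drop from 13.6 N to 10.0 N at 7.0 mm travel. Lifting straight off.

apply_moves(commands=[{"grip": 1,"slide": [0,0,-0.006],"roll": 0},{"grip": 1,"slide": [0,0,-0.012],"roll": 0},{"grip": 1,"slide": [0,0,-0.03],"roll": 0},{"grip": 1,"slide": [0,0,-0.08],"roll": 0},{"grip": 1,"slide": [0,0,-0.13],"roll": 0}])

```text
time_s: 19.4
tcp_pos: [0.6183, 0.1337, 0.201]
eef_rot: [180.0, 0.1, 10.7]
contact_force: [0.5, 0.5, -1.0]
gripper_width: 0.0139
```

```bash
python3 look.py w16 316,230,45,8; python3 -c "
from h import *
goto([.5372,-.2979,.22],-81.5)"
```

```text
[0.6183 0.1337 0.201 ] [1.7998e+02 6.0000e-02 1.0700e+01] [ 0.49  0.49 -0.95] 19.4
at [0.6217 0.1345 0.2094] [-179.97   -0.56   10.77] t 19.45 slide [-0.1637  0.4089 -0.0124] roll 92.27
```

View pics/w16c.png

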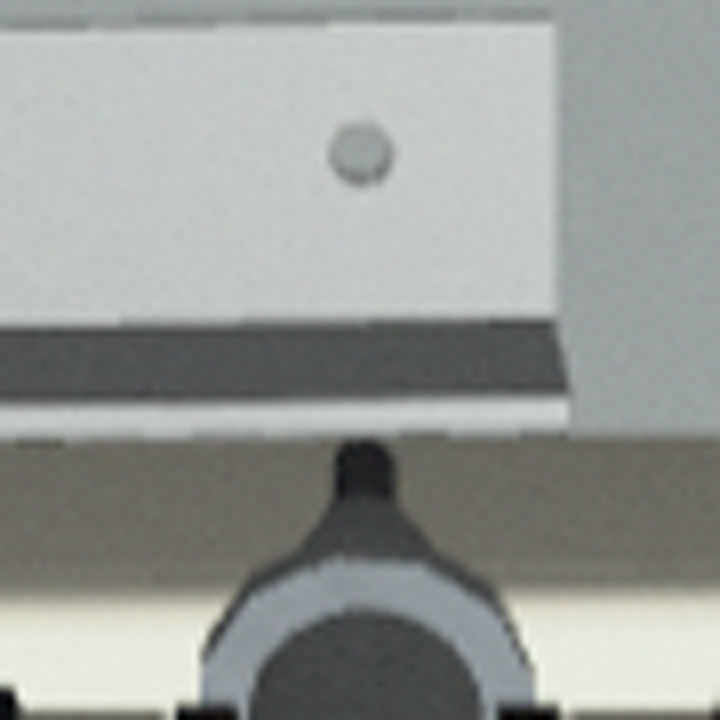

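Grip unchanged: the needle end is at the same pixel as before. Returning high enough for the needle to clear the screwdriver.

apply_moves(commands=[{"grip": 1,"slide": [0,0.04,-0.04],"roll": 0},{"grip": 1,"slide": [-0.163,0.409,-0.06],"roll": 92.2},{"grip": 1,"slide": [-0.163,0.409,-0.06],"roll": 92.2},{"grip": 1,"slide": [-0.163,0.409,-0.06],"roll": 92.2},{"grip": 1,"slide": [-0.163,0.409,-0.06],"roll": 92.2}])

```text
time_s: 20.08
tcp_pos: [0.5685, -0.1502, 0.2525]
eef_rot: [-180.0, -0.0, -32.6]
contact_force: [0.8, -0.8, -1.1]
gripper_width: 0.0139
```

```bash
python3 -c "
from h import *
goto([.5372,-.2979,.26],-81.5)"
```

```text
at [ 0.5685 -0.1502  0.2525] [-1.7998e+02 -2.0000e-02 -3.2610e+01] t 20.07 slide [ 0.0532  0.1413 -0.0075] roll 48.89
```

apply_moves(commands=[{"grip": 1,"slide": [0.053,0.141,-0.007],"roll": 48.9},{"grip": 1,"slide": [0.053,0.141,-0.007],"roll": 48.9},{"grip": 1,"slide": [0.053,0.141,-0.007],"roll": 48.9},{"grip": 1,"slide": [0.053,0.141,-0.007],"roll": 48.9},{"grip": 1,"slide": [0.053,0.141,-0.007],"roll": 48.9}])

```text
time_s: 20.7
tcp_pos: [0.5384, -0.2966, 0.259]
eef_rot: [180.0, 0.0, -81.5]
contact_force: [-0.7, 0.6, -0.9]
gripper_width: 0.0137
```

apply_moves(commands=[{"grip": 1,"slide": [0,0,0],"roll": 0},{"grip": 1,"slide": [0,0,0.03],"roll": 0},{"grip": 1,"slide": [0,0,0.06],"roll": 0},{"grip": 1,"slide": [0,0,0.06],"roll": 0},{"grip": 1,"slide": [0,0,0.06],"roll": 0}])

```text
time_s: 21.32
tcp_pos: [0.5397, -0.2963, 0.2002]
eef_rot: [-179.9, -0.1, -81.1]
contact_force: [0.4, -0.0, -0.4]
gripper_width: 0.0141
```

```bash
python3 look.py w17 316,230,45,8; python3 -c "
from h import *
goto([.5372,-.2979,.17],-81.5)"
```

```text
[ 0.5397 -0.2963  0.2002] [-1.7994e+02 -6.0000e-02 -8.1080e+01] [ 0.45 -0.02 -0.41] 21.32
at [ 0.5399 -0.2963  0.2005] [-1.7989e+02 -7.0000e-02 -8.1090e+01] t 21.38 slide [0.0011 0.003  0.0305] roll 0.41
```

View pics/w17c.png

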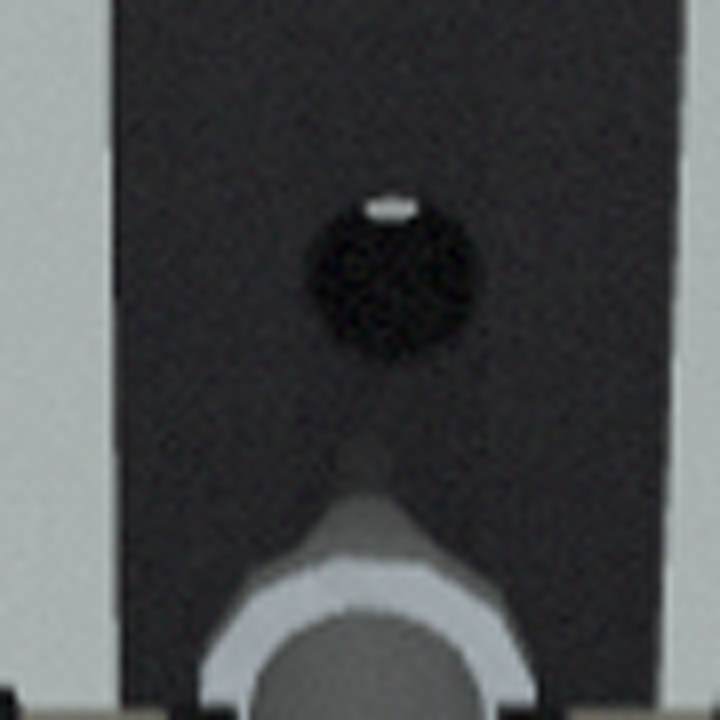

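```bash
python3 -c "
from h import *
f=np.load('pics/w17.npz');w=cal('wrist');w['R']=f['R'];w['t']=f['t'];R=Ro.from_euler('xyz',f['rot'],degrees=True).as_matrix();T=f['tcp']
H=ray_z(w,(271+395/8-.5,185+278/8-.5),.065);print(H)
print('axis point in tool', R.T@(H-T)-np.array([0,-.0004,0]))
print('exp axis px at that depth',(proj(w,R@[0,-.0004,T[2]-.065]+T)[0]-[271,185])*8+4)
"
```

```text
[ 0.53736948 -0.29749419  0.065     ]
axis point in tool [0.00069354 0.00298784 0.13518998]
exp axis px at that depth [364.95738756 284.7605809 ]
```

apply_moves(commands=[{"grip": 1,"slide": [0.0007,0.0028,0.02],"roll": 0.4},{"grip": 1,"slide": [0.0007,0.0028,0.04],"roll": 0.4},{"grip": 1,"slide": [0.0007,0.0028,0.04],"roll": 0.4},{"grip": 1,"slide": [0.0007,0.0028,0.04],"roll": 0.4},{"grip": 1,"slide": [0.0007,0.0028,0.04],"roll": 0.4}])

```text
time_s: 22.0
tcp_pos: [0.5371, -0.2974, 0.1602]
eef_rot: [-179.9, -0.1, -81.6]
contact_force: [0.2, 0.6, -1.4]
gripper_width: 0.0144
```

```bash
python3 look.py w18 316,230,45,8; python3 -c "
from h import *
f=np.load('pics/w18.npz');w=cal('wrist');w['R']=f['R'];w['t']=f['t'];R=Ro.from_euler('xyz',f['rot'],degrees=True).as_matrix();T=f['tcp']
print('exp axis px at that depth',(proj(w,R@[0,-.0004,T[2]-.065]+T)[0]-[271,185])*8+4)"
```

```text
[ 0.5371 -0.2974  0.1602] [-1.7989e+02 -5.0000e-02 -8.1550e+01] [ 0.18  0.55 -1.41] 22.0
exp axis px at that depth [364.23792401 395.25742034]
```

View pics/w18c.png

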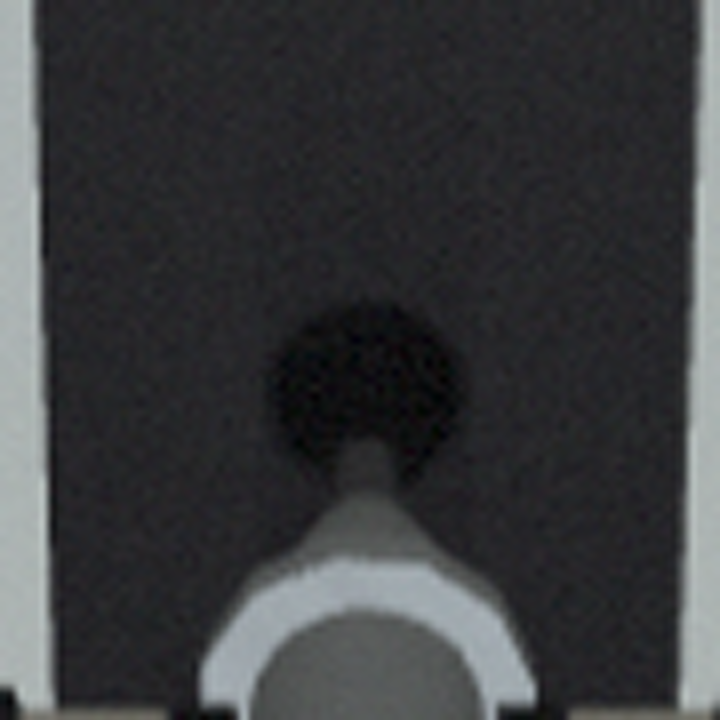

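The hole is at (367,396) in the crop against an expected (364,395), so it is aligned. Inserting.

apply_moves(commands=[{"grip": 1,"slide": [0,0.0002,0.02],"roll": 0},{"grip": 1,"slide": [0,0.0002,0.035],"roll": 0},{"grip": 1,"slide": [0,0.0002,0.04],"roll": 0},{"grip": 1,"slide": [0,0.0002,0.04],"roll": 0}])

```text
time_s: 22.55
tcp_pos: [0.5361, -0.2973, 0.1186]
eef_rot: [180.0, 0.0, -81.6]
contact_force: [0.1, -0.1, 0.0]
gripper_width: 0.0141
```

apply_moves(commands=[{"grip": 1,"slide": [0,0,0.008],"roll": 0},{"grip": 1,"slide": [0,0,0.016],"roll": 0},{"grip": 1,"slide": [0,0,0.024],"roll": 0},{"grip": 1,"slide": [0,0,0.024],"roll": 0},{"grip": 1,"slide": [0,0,0.024],"roll": 0}])

```text
time_s: 23.18
tcp_pos: [0.5361, -0.2972, 0.0948]
eef_rot: [180.0, 0.0, -81.6]
contact_force: [0.2, -0.1, -1.3]
gripper_width: 0.0142
```

apply_moves(commands=[{"grip": 1,"slide": [0,0,0.001],"roll": 0},{"grip": 1,"slide": [0,0,0.002],"roll": 0},{"grip": 1,"slide": [0,0,0.002],"roll": 0}])

```text
time_s: 23.55
tcp_pos: [0.5361, -0.2972, 0.0929]
eef_rot: [-180.0, -0.0, -81.6]
contact_force: [0.6, -0.2, -1.3]
gripper_width: 0.0142
```

apply_moves(commands=[{"grip": 1,"slide": [0,0,0.0007],"roll": 0},{"grip": 1,"slide": [0,0,0.0007],"roll": 0}])

```text
time_s: 23.8
tcp_pos: [0.5362, -0.2972, 0.0921]
eef_rot: [-180.0, -0.0, -81.6]
contact_force: [0.1, -0.2, -0.4]
gripper_width: 0.0144
```

apply_moves(commands=[{"grip": 1,"slide": [0,0,0.0005],"roll": 0},{"grip": 1,"slide": [0,0,0.0005],"roll": 0}])

```text
time_s: 24.05
tcp_pos: [0.5362, -0.2972, 0.0918]
eef_rot: [-180.0, -0.0, -81.6]
contact_force: [0.1, -0.6, 1.3]
gripper_width: 0.0142
```

Collar contact at TCP z 0.0918, the same as when it was taken. Releasing.

apply_moves(commands=[{"grip": 0,"slide": [0,0,0],"roll": 0},{"grip": 0,"slide": [0,0,0],"roll": 0},{"grip": 0,"slide": [0,0,0],"roll": 0},{"grip": 0,"slide": [0,0,0],"roll": 0},{"grip": 0,"slide": [0,0,0],"roll": 0}])

```text
time_s: 24.68
tcp_pos: [0.5361, -0.2972, 0.0916]
eef_rot: [-180.0, -0.0, -81.6]
contact_force: [0.2, -0.2, -0.2]
gripper_width: 0.0587
```

apply_moves(commands=[{"grip": 0,"slide": [0,0,0],"roll": 0},{"grip": 0,"slide": [0,0,0],"roll": 0},{"grip": 0,"slide": [0,0,0],"roll": 0},{"grip": 0,"slide": [0,0,0],"roll": 0}])

```text
time_s: 25.18
tcp_pos: [0.5362, -0.2972, 0.0916]
eef_rot: [-180.0, 0.0, -81.6]
contact_force: [-0.7, -0.3, 0.6]
gripper_width: 0.0875
```

apply_moves(commands=[{"grip": 0,"slide": [0,0,-0.03],"roll": 0},{"grip": 0,"slide": [0,0,-0.08],"roll": 0},{"grip": 0,"slide": [0,0,-0.14],"roll": 0},{"grip": 0,"slide": [0,0,-0.2],"roll": 0},{"grip": 0,"slide": [0,0,-0.2],"roll": 0}])

```text
time_s: 25.8
tcp_pos: [0.5383, -0.2983, 0.2979]
eef_rot: [-179.5, -0.3, -81.6]
contact_force: [-0.6, -0.3, -0.9]
gripper_width: 0.088
```

apply_moves(commands=[{"grip": 0,"slide": [0,0,0],"roll": 0},{"grip": 0,"slide": [0,0,0],"roll": 0},{"grip": 0,"slide": [0,0,0],"roll": 0}])

```text
time_s: 26.18
tcp_pos: [0.5358, -0.2971, 0.2904]
eef_rot: [179.9, 0.0, -81.6]
contact_force: [-0.1, 0.5, -0.5]
gripper_width: 0.0875
```

```bash
python3 look.py w19; python3 -c "
from h import *
p,d=capture('scene');save('s19',p);save('s19c',cv2.resize(p[150:330,110:310],None,fx=3,fy=3,interpolation=cv2.INTER_CUBIC))
p=np.load('pics/w19.npz')['p'];save('w19c',cv2.resize(p[140:310,270:360],None,fx=4,fy=4,interpolation=cv2.INTER_CUBIC))"
```

```text
[ 0.5358 -0.2971  0.2904] [ 1.7989e+02  4.0000e-02 -8.1570e+01] [-0.11  0.5  -0.46] 26.18
```

View pics/w19c.png

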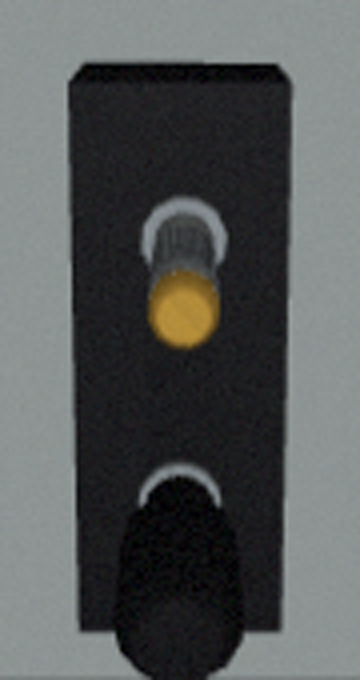

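View pics/s19.png

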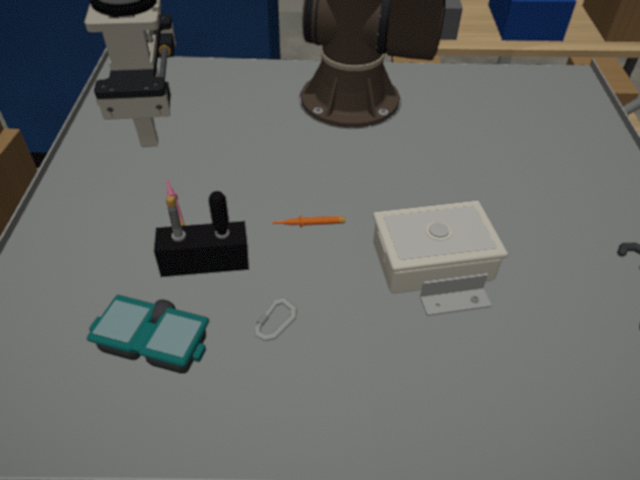

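View pics/s19c.png

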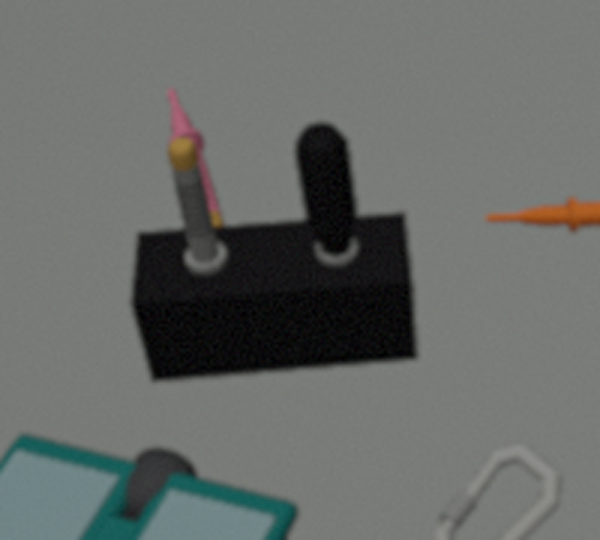

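The punch is back upright with its collar on the stand: cap at scene (171,199), collar at (178,236), both at the same pixels as at the start. The tub, mask, carabiner and screwdriver have not moved, and the gripper is clear. Handing in.

```bash
python3 -c "
from plant import *
print(close_job(), get_state()['time_s'])"
```

```text
the job is handed in; nothing more can be done
the job is handed in; nothing more can be done
```

The drill spot is marked and the job is handed in. The punch is back in its stand, with about 26 s of the 67 s used.

- **Needle length:** I took the steel punch and touched its needle lightly (about 4 N) on the clear deck beside the bracket. That gave me the height at which the tip meets the deck.
- **Mark:** The needle went through the open hole and met the deck at that same height, TCP z 0.0782 m against 0.078 m. I pressed straight down. The force rose to 13.6 N and then dropped to 10.0 N at about 7 mm of travel, which I took as the snap. I pressed one more 0.5 mm step, to 11.1 N, and lifted off.
- **Return:** The collar met the stand's top at the same TCP height as when I took the punch, 0.0918 m. I then let go and moved clear.

**Last checks:** The scene camera shows the punch upright and seated at its starting pixels. The tub, mask, carabiner, screwdriver and look-alikes look unmoved. I could not make out the punch mark itself in the pictures, so the snap rests on the force and travel readings.

**What went wrong:**
- My first grasp lifted before the fingers had closed. It left the punch standing, and the second attempt held.
- While I pressed, the arm gave sideways by about 0.5 mm, with readings mostly about 1.5 N and once 3 N. The tool's tilt stayed within 0.2°.

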